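Isolate the lamp supply and pull the blown fuse

ROBOT

A 7-joint arm with a two-finger parallel gripper is mounted at the origin on a cart in front of the work surface, level with it; the furniture and walls round the work are solid. World frame = base frame: x ahead of the robot, y to its left, z up, the work surface at z = 0. Lengths are in m, angles in rad, forces in N, time in s.
With the tool pointing down it reaches from about 0.425 to 0.875 m from the base axis. Payload 9.9 kg.
Tool frame: the origin (TCP) lies at the very end of the fingers, on their centre line; the grasp point (between the pads) lies 19 mm behind it (arm.grasp_offset is the distance from the TCP to the grasp point, in m); z points along the fingers, y is the line along which they close (so a half turn about z gives the same grasp; the last joint's range is limited). The gripper opens to 85 mm and grips with 20 to 120 N. Pads are 22 mm wide; open, the fingers measure 114 mm over their backs; the gripper's body (76 mm by 85 mm) begins 54 mm behind the grasp point. The pads swing forward as they close: fully open they stand 13 mm farther back than shut.
Start: joints at [-1.396, 0.576, 0.025, 1.437, -0.015, 1.129, -0.057], TCP at [0.173, 0.653, 0.231] pointing down, gripper open.
Joint ranges: [-2.76, 2.76], [-0.34, 2.15], [-1.52, 1.57], [0.19, 2.46], [-1.09, 4.23], [0.17, 1.99], [-2.82, 2.82]. Speed limits (rad/s): [2.22, 2.22, 3.01, 3.01, 3.14, 3.14, 3.14].

INTERFACE

Orientations are given as [roll, pitch, yaw] about the fixed x, y, z axes, in that order (R = Rz(yaw) Ry(pitch) Rx(roll)).
In Python, from station import arm, snapshot, get_calibration, workorder gives the robot as it stands.
- The arm moves only by the shell command python3 -m pendant 'ROWS' [FORCE]. ROWS is JSON, a list of rows, each an object of numbers: "dx", "dy", "dz": the shift along the tool's x, y, z scaled (see below); "wx", "wy", "wz": the turn, a rotation vector about the tool's x, y, z scaled (see below); "claw": the opening, from 0 (shut) to 1 (fully open). A call has exactly 10 rows; each row shifts and turns the commanded pose from where the row before left it, along the tool's axes as they then stand; what a row does not reach is not made up. The controller multiplies each number of a shift by 0.4 m and each number of a turn by 180 degrees. A row lasts 1/10 s, in which the tool goes at most 50 mm and 8.59 degrees, less where a joint would pass 70% of its speed; a pose out of reach is approached as far as the arm can. A call with a number of a shift or a turn outside -1 to 1 is refused whole. A call with a gripper value outside its range is refused whole. The fingers move at their own pace and stop on an object; FORCE is the grip in N (left out, the last holds). Time passes only in rows, so rows that do not move let the fingers close, or fill a call up. It gives the time, the measured TCP pose, the force, the opening and the grip force at its end, in the units of the state.
- arm.get_state(): the state, without advancing time (a new reading comes with each control period).
- snapshot(name): name is "scene" or "top" or "wrist"; returns the picture (384x512x3 uint8, red, green, blue); there is no depth.
- get_calibration(name): a dict with "K" (3x3 intrinsics, pixels), "R" (3x3) and "t" (3): a world point X has camera coordinates R X + t; the wrist camera has in their place "tool_from_camera" (4x4, takes a point from camera to tool coordinates, whose origin is the TCP and whose axes are the flange's). Camera axes: x right, y down, z forward; pixel columns grow to the right and rows downward; lengths in m; the calibration is good to about 2 mm. A picture is of the moment at which its call begins: read the wrist's pose just before it. get_calibration takes no time and is no camera call.
- workorder.job_done(): hands the job in; it is judged then, once.
The state is a dict: "time_s": time; "joint_pos": joint angles; "qd": joint speeds; "joint_efforts": joint torques, N m; "tool_pos": TCP position; "tool_rot": TCP orientation; "ft_force": force on the tool from outside, world axes, zero at the start; "wrist_torque": the same for the moment, N m; "finger_gap": opening from 0.0 (shut) to 1.0 (fully open); "grip_force": force on a finger pad.
Only numpy, scipy, OpenCV 4.12 (cv2) and the standard library are available. Lean on these libraries where they do the work, as an engineer would, in place of code of your own. Each camera call takes 0.05 s, during which the arm holds its last target. There are 200 camera calls.

TASK

One of the three plug-in fuses in the lamp supply has blown: its round steel striker pin has popped out of the top of its grip. Throw the supply's isolator lever fully over to the back, away from you, first, then pull that fuse out of its sprung socket and set it down, not dropping it, inside the steel tray. Leave the lever thrown and the two other fuses fully home, and do not push the forceps, the tape or the small box of cover glasses about.

Things in the scene. Friction and masses are not known exactly. Their poses are not given: they have to be found in the camera images.
- supply: the grey lamp supply, a bench case 250 mm wide (y), fixed to the bench; origin on the bench under the middle of its sloping fuse panel; x points to its back, y to its left, z up. Rear housing from x = 43 to 104 mm, 219 mm high, with a visor over the fuse panel. At its right (y = -125 to -220 mm, x = -80 to 40 mm) a step 40 mm high carries the isolator.
- fuse_panel: the sloping aluminium fuse panel, 100 x 238 mm, part of the supply, 85 mm above the bench at its middle; origin at the middle of its outer face; x up the slope, y to the supply's left, z out of the panel, square to it: 35 degrees from vertical, leaning to the supply's front. Sockets at y = -75, 0 and 75 mm; any fuse may be in any of them.
- visor_edge (a point): middle of the front lower edge of the supply's visor, a fixed sheet over the whole 250 mm width, 209 mm above the bench, that reaches back from here to the rear housing: it hangs above the fuses, so they cannot be taken by a hand pointing straight down, only along their own tilted axis
- isolator (a joint): the isolator lever's angle in rad: about 0 = on, leaning to the supply's front (-x); 1.0 = off, leaning to the supply's back (+x). It stays where it is left.
- isolator_tip (a point): centre of the black ball, 26 mm across, at the end of the isolator lever, whose shaft is 10 mm thick; it turns about an axis along the supply's y, 62 mm from the ball's centre and 62 mm above the bench, at x = -30, y = -185 mm of the supply; the black block under it is 70 x 50 mm, its top 65 mm above the bench.
- fuse_blown: the blown fuse: an 8 mm steel pin stands 16 mm out of its black grip. Origin: middle of the collar's underside, on the panel when home; z out along the fuse, x, y as the panel's. Collar 32 x 30 x 6 mm; grip tab 24 (x) x 16 (y) mm, z = 6 to 46 mm; blade 20 x 10 mm down to z = -36 mm, 16 mm over its ribs. Sprung detents: about 10 N in the first 8 mm; clear when drawn 36 mm. 70 g.
- fuse_blown_top (a point): middle of the top of the blown fuse's grip tab, 46 mm from the collar's underside (the pin stands on it)
- fuse_blown_foot (a point): end of the blown fuse's blade, 36 mm below the collar's underside
- fuse_good_1: a sound fuse: same as the blown one, without the pin standing out; stays home
- fuse_good_2: the other sound fuse, same as fuse_good_1; stays home
- tray: open steel tray, 150 mm (x) x 220 mm (y), 22 mm high, wall and floor 3 mm, fixed to the bench; origin under its middle, on the bench
- forceps: bystander: steel forceps, 134 mm long (y), 12 mm wide, 9 mm high; origin under the middle
- cover_glass_box: bystander: small grey and white plastic box of cover glasses, 36 x 36 x 13 mm; origin under the middle
- tape: bystander: roll of tape lying flat, 96 mm across, 25 mm high; origin under the middle

How it is judged:
On the way, in this order (a step that is already met when the one before it is completed fails the run):
1. the isolator lever is thrown to off with the blown fuse still home (value of joint isolator above 0.85 rad and z of fuse_blown in the frame of fuse_panel below 0.005 m), for 0.1 s.
2. the blown fuse is drawn clear of its socket, in the fingers, with the isolator off (value of joint isolator above 0.85 rad and z of fuse_blown_foot in the frame of fuse_panel above 0.003 m and contact force between the fingers and fuse_blown above 0.5 N), for 0.1 s.
At the end, for the whole second after the job is handed in: The isolator stands at off (over 0.85 rad of its 1.0); the blown fuse rests inside the tray, both ends of it (top of grip and blade end) within the walls, in any attitude, touching the tray and at rest; the two other fuses are in the panel, raised less than 4 mm from home (value of joint isolator above 0.85 rad and x of fuse_blown_top in the frame of tray between -0.073 and 0.073 m and y of fuse_blown_top in the frame of tray between -0.108 and 0.108 m and x of fuse_blown_foot in the frame of tray between -0.073 and 0.073 m and y of fuse_blown_foot in the frame of tray between -0.108 and 0.108 m and height (world z) of fuse_blown below 0.06 m and contact force between fuse_blown and tray above 0.1 N and linear speed of fuse_blown below 0.02 m/s and distance between each of fuse_good_1, fuse_good_2 and fuse_panel below 0.082 m and z of each of fuse_good_1, fuse_good_2 in the frame of fuse_panel below 0.004 m).
It fails at once if the blown fuse is pulled (over 6 mm) while the isolator is not off (under 0.8 rad) (value of joint isolator below 0.8 rad and z of fuse_blown in the frame of fuse_panel above 0.006 m).
It fails at once if a sound fuse is pulled more than 8 mm out of its socket (z of any of fuse_good_1, fuse_good_2 in the frame of fuse_panel above 0.008 m).
It fails at once if the drawn fuse is let go in the air, its collar more than 85 mm above the bench (about 40 mm too high to be set down) (z of fuse_blown_foot in the frame of fuse_panel above 0.003 m and height (world z) of fuse_blown above 0.085 m and contact force between the fingers and fuse_blown below 0.1 N).
It fails at once if the forceps, the tape or the box of cover glasses is moved more than 30 mm (distance of any of forceps, cover_glass_box, tape from where it was at the start of the episode above 0.03 m).
It also fails if it takes over 61 s, if anything falls off the work surface, if the arm or the gripper's body presses on something with over 40 N, if the wrist force passes 120 N, or if a joint passes its speed limit or range.

## Working session

There is one attempt and no reset: what is moved stays moved. The work goes in short steps, Python scripts to look and compute and a shell command to move; the robot and the scene stay as the last step left them, time stands still between calls to the robot, and variables do not carry over. Pictures are saved under pics/ and viewed, at most 10 in all, crops included, and the job is handed in when it is done.

```bash
ls; mkdir -p pics
python3 - <<'E'
from station import arm,snapshot,get_calibration
import cv2,numpy as np
s=arm.get_state();print({k:np.round(v,3).tolist() for k,v in s.items()},arm.grasp_offset)
ims=[]
for n in("scene","top"):
    i=snapshot(n);cv2.imwrite(f"pics/{n}0.png",i[:,:,::-1])
    c=get_calibration(n);print(n,np.round(c["K"],1).tolist(),np.round(c["R"],3).tolist(),np.round(c["t"],3).tolist())
print(get_calibration("wrist"))
E
```

```text
pics
{'time_s': 0.0, 'joint_pos': [-1.396, 0.577, 0.025, 1.438, -0.015, 1.129, -0.056], 'qd': [-0.001, -0.0, -0.0, 0.001, -0.001, -0.001, -0.0], 'joint_efforts': [0.0, -76.576, 2.251, -28.597, 0.015, 0.013, -0.0], 'tool_pos': [0.173, 0.652, 0.23], 'tool_rot': [-3.14, 0.0, 2.883], 'ft_force': [-0.061, 1.01, 0.197], 'wrist_torque': [0.073, 0.005, -0.052], 'grip_force': 0.0, 'finger_gap': 0.997} 0.0187
scene [[428.3, 0.0, 254.5], [0.0, 428.3, 194.0], [0.0, 0.0, 1.0]] [[0.493, -0.87, 0.002], [-0.548, -0.312, -0.776], [0.675, 0.382, -0.631]] [-0.244, 0.36, 1.132]
top [[365.3, 0.0, 257.8], [0.0, 365.3, 193.1], [0.0, 0.0, 1.0]] [[-0.024, -1.0, -0.016], [-0.986, 0.026, -0.164], [0.164, 0.012, -0.986]] [0.019, 0.495, 0.986]
{'K': array([[301.26489845,   0.        , 259.26940448],
       [  0.        , 301.26489845, 192.16232073],
       [  0.        ,   0.        ,   1.        ]]), 'tool_from_camera': array([[-8.15181621e-05, -9.63705307e-01, -2.66968304e-01,
         6.66590394e-02],
       [ 9.99999253e-01,  2.47087623e-04, -1.19728728e-03,
         2.92490604e-04],
       [ 1.21979667e-03, -2.66968202e-01,  9.63704566e-01,
        -1.42344163e-01],
       [ 0.00000000e+00,  0.00000000e+00,  0.00000000e+00,
         1.00000000e+00]])}
```

View pics/scene0.png

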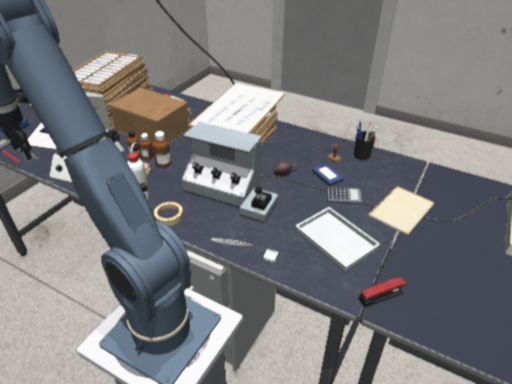

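View pics/top0.png

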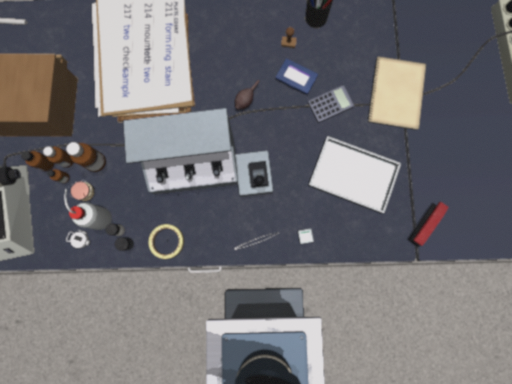

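The scene view shows the supply at about (220,165), the isolator at (260,200) and the tray at (337,237). In the top view they are at about (190,155), (256,172) and (355,174). The tape is at (165,241), the forceps at (257,241) and the box at (306,236). The three fuses show as dark spots near row 172 in the top view.

```bash
python3 - <<'E'
import cv2,numpy as np
a=cv2.imread("pics/scene0.png")[115:225,175:285];b=cv2.imread("pics/top0.png")[105:205,115:280]
A=cv2.resize(a,None,fx=3.6,fy=3.6,interpolation=cv2.INTER_CUBIC)
B=cv2.resize(b,None,fx=2.4,fy=2.4,interpolation=cv2.INTER_CUBIC)
o=np.zeros((400,800,3),np.uint8);o[:396,:396]=A;o[:240,400:796]=B
cv2.imwrite("pics/crop0.png",o)
E
cat > h.py <<'E'
import numpy as np,cv2
from station import arm,snapshot,get_calibration
from scipy.spatial.transform import Rotation as Ro
def cam(n,st=None):
    c=get_calibration(n);K=np.array(c["K"])
    if n=="wrist":
        T=np.eye(4);T[:3,:3]=Ro.from_euler('xyz',st["tool_rot"]).as_matrix();T[:3,3]=st["tool_pos"]
        W=T@np.array(c["tool_from_camera"]);R=W[:3,:3].T;return K,R,-R@W[:3,3]
    return K,np.array(c["R"]),np.array(c["t"])
def ray(C,uv):
    K,R,t=C;o=-R.T@t;d=R.T@np.linalg.inv(K)@np.array([uv[0],uv[1],1.]);return o,d/np.linalg.norm(d)
def onz(C,uv,z):
    o,d=ray(C,uv);return o+d*(z-o[2])/d[2]
def tri(C1,u1,C2,u2):
    o1,d1=ray(C1,u1);o2,d2=ray(C2,u2)
    s=np.linalg.lstsq(np.c_[d1,-d2],o2-o1,rcond=None)[0]
    p,q=o1+s[0]*d1,o2+s[1]*d2;return (p+q)/2,np.linalg.norm(p-q)
def proj(C,X):
    K,R,t=C;p=K@(R@np.array(X)+t);return p[:2]/p[2]
E
python3 - <<'E'
from h import *
T=cam("top")
for n,uv,z in [("traymid",(355,174),.0),("panel",(189,172),.085),("iso",(256,172),.1),("tape",(165,241),.02),("forc",(257,241),0),("box",(306,236),.013)]:print(n,onz(T,uv,z).round(3))
for uv in [(125,117),(230,111),(232,155),(127,162)]: print('housing top?',onz(T,uv,.215).round(3))
for uv in [(329,139),(399,164),(381,210),(310,182)]: print('tray',onz(T,uv,.022).round(3))
E
```

```text
traymid [ 0.551 -0.28   0.   ]
panel [0.551 0.192 0.085]
iso [0.543 0.009 0.1  ]
tape [0.369 0.272 0.02 ]
forc [0.363 0.013 0.   ]
box [ 0.373 -0.126  0.013]
housing top? [0.662 0.322 0.215]
housing top? [0.669 0.067 0.215]
housing top? [0.559 0.064 0.215]
housing top? [0.549 0.314 0.215]
tray [ 0.653 -0.205  0.022]
tray [ 0.572 -0.402  0.022]
tray [ 0.441 -0.34   0.022]
tray [ 0.527 -0.144  0.022]
```

View pics/crop0.png

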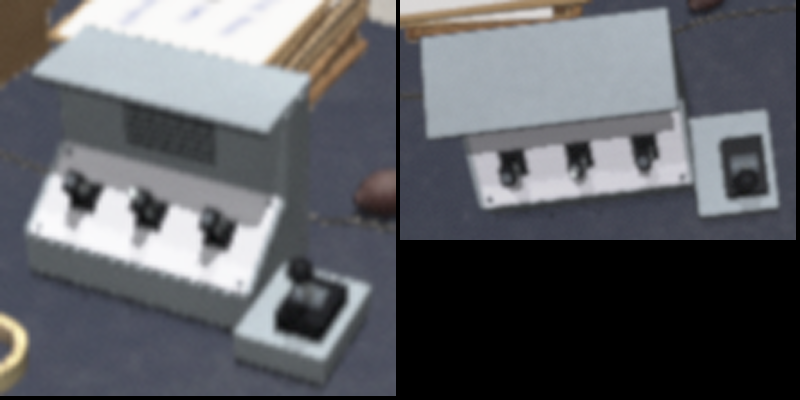

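The close crop shows the panel with three fuses, the ball at scene (258,189) / top (259,179), and the visor's front corners and lower panel screws. The lever leans to the front. This view doesn't show which fuse is blown.

Run:
```python
from h import *
S=cam("scene");T=cam("top")
f=lambda x,y:(x/3.6+175,y/3.6+115)
g=lambda x,y:((x-400)/2.4+115,y/2.4+105)
for n,a,b in [("ball",(300,268),(746,178)),("visFR",(267,131),(675,107)),("visFL",(36,72),(428,135)),("visBR",(309,76),(667,10)),("visBL",(90,28),(422,38)),("scrR",(239,285),(683,177)),("scrL",(38,227),(489,201)),
 ("stepFR",(325,351),(776,208)),("stepBR",(370,289),(768,111)),("stepFL",(237,335),(699,216))]:
    p,e=tri(S,f(*a),T,g(*b));print(n,p.round(4),round(e,4))
```

```text
ball [0.5197 0.0008 0.1163] 0.0011
visFR [0.5746 0.068  0.2121] 0.0033
visFL [0.5526 0.3137 0.2128] 0.0036
visBR [0.6737 0.0764 0.2157] 0.0011
visBL [0.6569 0.3253 0.2061] 0.0052
scrR [0.5349 0.0752 0.0557] 0.0005
scrL [0.5131 0.3002 0.056 ] 0.0018
stepFR [ 0.499  -0.0349  0.0462] 0.0063
stepBR [ 0.6175 -0.0259  0.0331] 0.0017
stepFL [0.4941 0.0566 0.0304] 0.0049
```

```bash
python3 -m pendant '[{"dz":-0.1},{"dz":-0.1,"wz":-0.037},{"dz":-0.1,"wz":-0.037},{"dz":-0.08,"wz":-0.037},{"dx":-0.04,"dy":-0.1},{"dx":-0.04,"dy":-0.1},{"dx":-0.04,"dy":-0.1},{"dx":-0.04,"dy":-0.1},{"dx":-0.04,"dy":-0.1},{"dx":-0.04,"dy":-0.1}]'
python3 -m pendant '[{"dx":-0.04,"dy":-0.1},{"dx":-0.04,"dy":-0.1},{"dx":-0.04,"dy":-0.1},{"dx":-0.04,"dy":-0.1},{"dx":-0.04,"dy":-0.1},{"dx":-0.04,"dy":-0.1,"claw":0},{"claw":0},{"dz":0.05,"claw":0},{"claw":0},{"claw":0}]'
python3 - <<'E'
from h import *
s=arm.get_state();print(s["tool_pos"],s["tool_rot"],s["joint_pos"]);i=snapshot("wrist");cv2.imwrite("pics/w1.png",i[:,:,::-1])
np.save("w1.npy",np.r_[s["tool_pos"],s["tool_rot"]])
cv2.imwrite("pics/w1b.png",cv2.resize(i[:,:,::-1],(800,600),interpolation=cv2.INTER_CUBIC))
E
```

```text
[0.17261814 0.65213708 0.23054371] [-3.14011470e+00  7.27872978e-05  2.88284875e+00] [-1.39582597  0.57643246  0.02485361  1.43781209 -0.01500628  1.1290125
 -0.05649832]$[0]: bad value
$[0]: bad value
```

View pics/w1b.png

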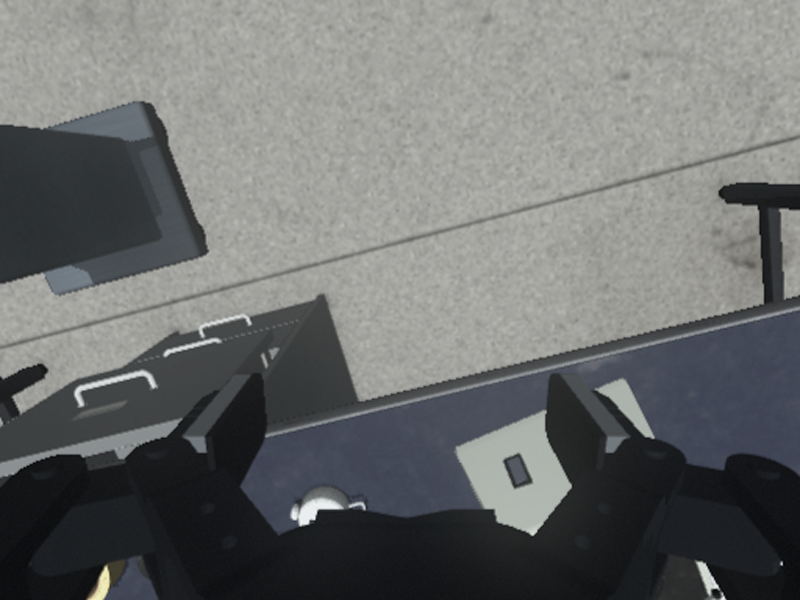

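That view was from the start pose, since the call was refused: every row needs all the keys. It shows only the bench edge and the floor.

```bash
python3 -m pendant '[{"dx":0,"dy":0,"dz":-0.1,"wx":0,"wy":0,"wz":0,"claw":1},{"dx":0,"dy":0,"dz":-0.1,"wx":0,"wy":0,"wz":-0.037,"claw":1},{"dx":0,"dy":0,"dz":-0.1,"wx":0,"wy":0,"wz":-0.037,"claw":1},{"dx":0,"dy":0,"dz":-0.08,"wx":0,"wy":0,"wz":-0.037,"claw":1},{"dx":-0.058,"dy":-0.102,"dz":0,"wx":0,"wy":0,"wz":0,"claw":1},{"dx":-0.058,"dy":-0.102,"dz":0,"wx":0,"wy":0,"wz":0,"claw":1},{"dx":-0.058,"dy":-0.102,"dz":0,"wx":0,"wy":0,"wz":0,"claw":1},{"dx":-0.058,"dy":-0.102,"dz":0,"wx":0,"wy":0,"wz":0,"claw":1},{"dx":-0.058,"dy":-0.102,"dz":0,"wx":0,"wy":0,"wz":0,"claw":1},{"dx":-0.058,"dy":-0.102,"dz":0,"wx":0,"wy":0,"wz":0,"claw":1}]'
python3 -m pendant '[{"dx":-0.058,"dy":-0.102,"dz":0,"wx":0,"wy":0,"wz":0,"claw":1},{"dx":-0.058,"dy":-0.102,"dz":0,"wx":0,"wy":0,"wz":0,"claw":1},{"dx":-0.058,"dy":-0.102,"dz":0,"wx":0,"wy":0,"wz":0,"claw":1},{"dx":-0.058,"dy":-0.102,"dz":0,"wx":0,"wy":0,"wz":0,"claw":1},{"dx":-0.058,"dy":-0.102,"dz":0,"wx":0,"wy":0,"wz":0,"claw":1},{"dx":-0.058,"dy":-0.102,"dz":0,"wx":0,"wy":0,"wz":0,"claw":1},{"dx":-0.058,"dy":-0.102,"dz":0,"wx":0,"wy":0,"wz":0,"claw":1},{"dx":0,"dy":0,"dz":0.05,"wx":0,"wy":0,"wz":0,"claw":1},{"dx":0,"dy":0,"dz":0,"wx":0,"wy":0,"wz":0,"claw":1},{"dx":0,"dy":0,"dz":0,"wx":0,"wy":0,"wz":0,"claw":1}]'
python3 - <<'E'
from h import *
s=arm.get_state();print(s["tool_pos"],s["tool_rot"],s["joint_pos"]);i=snapshot("wrist");cv2.imwrite("pics/w1.png",i[:,:,::-1])
np.save("w1.npy",np.r_[s["tool_pos"],s["tool_rot"]])
cv2.imwrite("pics/w1c.png",cv2.resize(i[:,:,::-1],(800,600),interpolation=cv2.INTER_CUBIC))
E
```

```text
time_s: 1.15
tool_pos: [0.3341, 0.4193, 0.3832]
tool_rot: [-3.141, -0.0, -3.052]
ft_force: [1.1, 1.2, 0.2]
finger_gap: 1.003
grip_force: 0.0
time_s: 2.15
tool_pos: [0.5202, 0.1522, 0.3632]
tool_rot: [3.141, -0.001, -3.051]
ft_force: [-0.5, -0.1, -0.5]
finger_gap: 0.999
grip_force: 0.0
[0.52015321 0.15218251 0.3632352 ] [ 3.14132193e+00 -1.31716229e-03 -3.05052266e+00] [-0.49691114  0.28562168  0.17494425  1.5675671  -0.05159749  1.2941032
  1.34711384]
```

View pics/w1c.png

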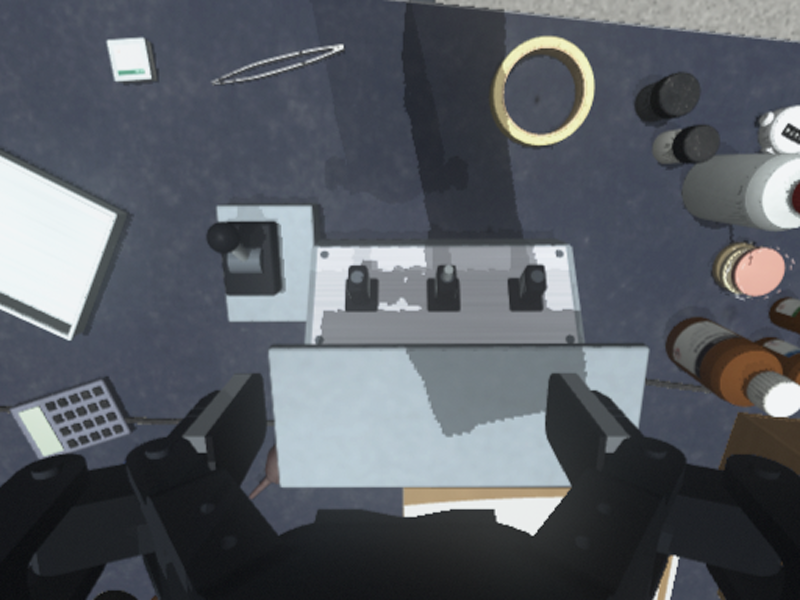

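The wrist view shows, at 800 x 600, fuses at about (360,285), (445,285) and (530,285), the lever ball at (223,237), and the lower panel screws at (324,255) and (560,253). The middle fuse seems to have the pin, so I'll enlarge it to check.

Run:
```python
import cv2
i=cv2.imread("pics/w1.png")[145:235,125:385]
cv2.imwrite("pics/w1d.png",cv2.resize(i,None,fx=3,fy=3,interpolation=cv2.INTER_CUBIC))
```

```text
(no output)
```

View pics/w1d.png

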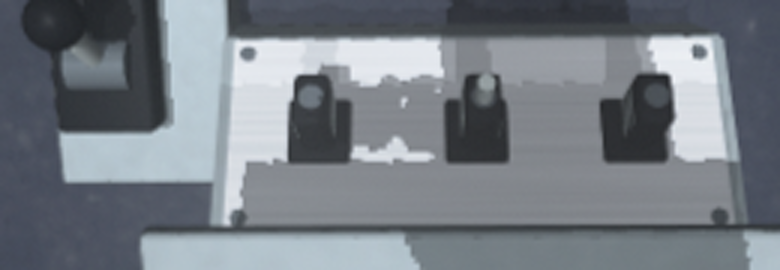

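The crop confirms it. The middle fuse has the pin standing out at crop (486,85); the outer two show only flush discs, at (310,95) and (656,94).

Run:
```python
from h import *
v=np.load("w1.npy");W=cam("wrist",dict(tool_pos=v[:3],tool_rot=v[3:]))
S=cam("scene");T=cam("top")
f=lambda x,y:(x/3.6+175,y/3.6+115)
g=lambda x,y:((x-400)/2.4+115,y/2.4+105)
w=lambda x,y:(x/3+125-.33,y/3+145-.33)
P={}
for n,c,a,b in [("ball",(52,18),(300,268),(746,178)),("scrR",(248,53),(239,285),(683,177)),("scrL",(699,51),(38,227),(489,201))]:
    for m,C,u in(("S",S,f(*a)),("T",T,g(*b))):
        p,e=tri(W,w(*c),C,u);print(n,m,p.round(4),round(e,4));P[n+m]=p
# supply frame from screws (world) & plane casting
yd=P["scrLS"]-P["scrRS"]+P["scrLT"]-P["scrRT"];psi=np.arctan2(-yd[0],yd[1]);print("yaw",psi)
c,s=np.cos(psi),np.sin(psi);a=np.deg2rad(35)
Rz=np.array([[c,-s,0],[s,c,0],[0,0,1]])
xp=Rz@[np.cos(a),0,np.sin(a)];n=Rz@[-np.sin(a),0,np.cos(a)]
p0=np.mean([P[k] for k in("scrLS","scrRS","scrLT","scrRT")],0)
def onpl(uv,h):
    o,d=ray(W,uv);return o+d*(((p0+n*h-o)@n)/(d@n))
for k in[(248,53),(699,51),(237,217),(720,216)]:
    q=onpl(w(*k),0);print("scr",q.round(4),((q-p0)@xp).round(4))
ctr=np.mean([onpl(w(*k),0) for k in[(248,53),(699,51),(237,217),(720,216)]],0);print("panel mid",ctr)
for k in[(310,95),(483,98),(656,94)]:
    q=onpl(w(*k),.046)-ctr;print("top: xp,y,n",(q@xp).round(4),(q@(Rz[:,1])).round(4),(q@n).round(4))
```

```text
ball S [ 5.190e-01 -2.000e-04  1.173e-01] 0.0001
ball T [0.5184 0.0012 0.1209] 0.0
scrR S [0.5373 0.0754 0.0544] 0.0027
scrR T [0.5365 0.0748 0.0559] 0.0029
scrL S [0.5165 0.3014 0.0532] 0.0008
scrL T [ 0.5242  0.3198 -0.0034] 0.0013
yaw 0.07016166912133465
scr [0.5405 0.0725 0.0424] 0.0042
scr [0.5187 0.306  0.0387] -0.0024
scr [0.6119 0.0788 0.0926] 0.0917
scr [0.5911 0.3132 0.0895] 0.0863
panel mid [0.5655527  0.19260323 0.06581082]
top: xp,y,n 0.001 -0.0798 0.046
top: xp,y,n 0.0008 -0.0011 0.046
top: xp,y,n -0.003 0.0779 0.046
```

Run:
```python
from h import *
v=np.load("w1.npy");W=cam("wrist",dict(tool_pos=v[:3],tool_rot=v[3:]));S=cam("scene")
w=lambda x,y:(x/3+125-.33,y/3+145-.33)
psi=.09;c,s=np.cos(psi),np.sin(psi);a=np.deg2rad(35)
Rz=np.array([[c,-s,0],[s,c,0],[0,0,1]])
xp=Rz@[np.cos(a),0,np.sin(a)];n=Rz@[-np.sin(a),0,np.cos(a)]
for z in(.054,.058,.060):
    p0=np.array([.5267,.1885,z])
    def onpl(k,h):
        o,d=ray(W,w(*k));return o+d*(((p0+n*h-o)@n)/(d@n))
    Q=[onpl(k,0) for k in[(248,53),(699,51),(237,217),(720,216)]];ctr=np.mean(Q,0)
    print("z",z,"mid",ctr.round(4),"yaw",[round(float(np.arctan2(-(b-a_)[0],(b-a_)[1])),3) for a_,b in((Q[0],Q[1]),(Q[2],Q[3]))],"h",np.linalg.norm(Q[2]-Q[0]).round(4))
    for k in[(310,95),(483,98),(656,94)]:
        q=onpl(k,.046)-ctr;print("   ",(q@xp).round(4),(q@(Rz[:,1])).round(4))
    print("scene px of mid fuse top",proj(S,ctr+.046*n), "screws",[proj(S,q).round(1).tolist() for q in Q[:2]])
```

```text
z 0.054 mid [0.5623 0.1909 0.0789] yaw [0.095, 0.093] h 0.0852
    -0.0 -0.0765
    0.0013 -0.0004
    -0.0007 0.0758
scene px of mid fuse top [213.40394045 170.25889017] screws [[242.1, 193.9], [185.8, 177.9]]
z 0.058 mid [0.5614 0.1905 0.0823] yaw [0.095, 0.093] h 0.0845
    0.0001 -0.0758
    0.0014 -0.0004
    -0.0006 0.0751
scene px of mid fuse top [213.2938789  169.62648734] screws [[241.9, 193.2], [185.9, 177.3]]
z 0.06 mid [0.561  0.1903 0.084 ] yaw [0.095, 0.093] h 0.0842
    0.0002 -0.0755
    0.0015 -0.0004
    -0.0005 0.0748
scene px of mid fuse top [213.23869019 169.30937845] screws [[241.7, 192.8], [185.9, 177.0]]
```

```bash
python3 -m pendant '[{"dx":0.0385,"dy":-0.092,"dz":0,"wx":0,"wy":0,"wz":0,"claw":0},{"dx":0.0385,"dy":-0.092,"dz":0,"wx":0,"wy":0,"wz":0,"claw":0},{"dx":0.0385,"dy":-0.092,"dz":0,"wx":0,"wy":0,"wz":0,"claw":0},{"dx":0.0385,"dy":-0.092,"dz":0,"wx":0,"wy":0,"wz":0,"claw":0},{"dx":0,"dy":0,"dz":0.1075,"wx":0,"wy":0,"wz":0,"claw":0},{"dx":0,"dy":0,"dz":0.1075,"wx":0,"wy":0,"wz":0,"claw":0},{"dx":0,"dy":0,"dz":0.1075,"wx":0,"wy":0,"wz":0,"claw":0},{"dx":0,"dy":0,"dz":0.1075,"wx":0,"wy":0,"wz":0,"claw":0},{"dx":0,"dy":0,"dz":0.1075,"wx":0,"wy":0,"wz":0,"claw":0},{"dx":0,"dy":0,"dz":0.1075,"wx":0,"wy":0,"wz":0,"claw":0}]'
python3 -m pendant '[{"dx":0,"dy":0,"dz":0,"wx":0,"wy":0,"wz":0,"claw":0},{"dx":-0.025,"dy":0,"dz":0,"wx":0,"wy":0,"wz":0,"claw":0},{"dx":-0.025,"dy":0,"dz":0,"wx":0,"wy":0,"wz":0,"claw":0},{"dx":-0.025,"dy":0,"dz":0,"wx":0,"wy":0,"wz":0,"claw":0},{"dx":-0.025,"dy":0,"dz":0,"wx":0,"wy":0,"wz":0,"claw":0},{"dx":-0.025,"dy":0,"dz":0,"wx":0,"wy":0,"wz":0,"claw":0},{"dx":-0.025,"dy":0,"dz":0,"wx":0,"wy":0,"wz":0,"claw":0},{"dx":-0.02,"dy":0,"dz":0,"wx":0,"wy":0,"wz":0,"claw":0},{"dx":0,"dy":0,"dz":0,"wx":0,"wy":0,"wz":0,"claw":0},{"dx":0,"dy":0,"dz":0,"wx":0,"wy":0,"wz":0,"claw":0}]'
```

```text
time_s: 3.2
tool_pos: [0.4734, 0.0008, 0.1048]
tool_rot: [3.141, 0.002, -3.049]
ft_force: [1.2, -0.7, -0.4]
finger_gap: -0.001
grip_force: 0.0
time_s: 4.2
tool_pos: [0.5404, 0.0053, 0.1051]
tool_rot: [-3.142, -0.0, -3.052]
ft_force: [-0.5, -0.3, 1.2]
finger_gap: 0.002
grip_force: 0.0
```

```bash
python3 -m pendant '[{"dx":-0.01,"dy":0,"dz":0,"wx":0,"wy":0,"wz":0,"claw":0},{"dx":-0.01,"dy":0,"dz":0,"wx":0,"wy":0,"wz":0,"claw":0},{"dx":-0.01,"dy":0,"dz":0,"wx":0,"wy":0,"wz":0,"claw":0},{"dx":-0.005,"dy":0,"dz":0,"wx":0,"wy":0,"wz":0,"claw":0},{"dx":0,"dy":0,"dz":0,"wx":0,"wy":0,"wz":0,"claw":0},{"dx":0,"dy":0,"dz":0,"wx":0,"wy":0,"wz":0,"claw":0},{"dx":0,"dy":0,"dz":0,"wx":0,"wy":0,"wz":0,"claw":0},{"dx":0,"dy":0,"dz":0,"wx":0,"wy":0,"wz":0,"claw":0},{"dx":0,"dy":0,"dz":0,"wx":0,"wy":0,"wz":0,"claw":0},{"dx":0,"dy":0,"dz":0,"wx":0,"wy":0,"wz":0,"claw":0}]'
python3 - <<'E'
from h import *
i=cv2.cvtColor(snapshot("scene"),cv2.COLOR_RGB2BGR);j=cv2.cvtColor(snapshot("top"),cv2.COLOR_RGB2BGR)
o=np.hstack([cv2.resize(i[150:250,205:305],(400,400),interpolation=2),cv2.resize(j[120:220,205:305],(400,400),interpolation=2)])
cv2.imwrite("pics/lev.png",o)
for n in("scene","top"):
  for p in((.519,0,.118),(.578,.006,.118)):print(n,proj(cam(n),p))
E
```

```text
time_s: 5.2
tool_pos: [0.5538, 0.0066, 0.1051]
tool_rot: [3.142, -0.001, -3.052]
ft_force: [-5.2, -0.5, -0.9]
finger_gap: -0.004
grip_force: 2.6
scene [258.26718612 189.25712448]
scene [265.21359788 179.28838687]
top [259.63210225 179.16666877]
top [256.81129718 157.34142145]
```

View pics/lev.png

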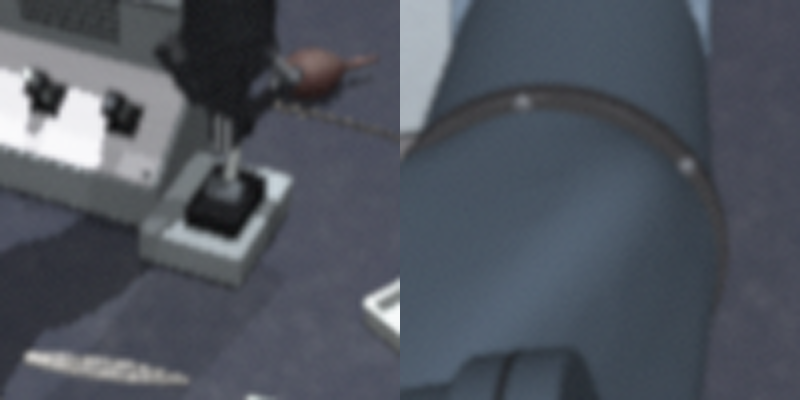

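The arm hides the ball in both crops. The 5 N reaction suggests the lever is at or near its stop, so I'll nudge 3 mm further to test that.

```bash
python3 -m pendant '[{"dx":-0.004,"dy":0,"dz":0,"wx":0,"wy":0,"wz":0,"claw":0},{"dx":-0.004,"dy":0,"dz":0,"wx":0,"wy":0,"wz":0,"claw":0},{"dx":0,"dy":0,"dz":0,"wx":0,"wy":0,"wz":0,"claw":0},{"dx":0,"dy":0,"dz":0,"wx":0,"wy":0,"wz":0,"claw":0},{"dx":0,"dy":0,"dz":0,"wx":0,"wy":0,"wz":0,"claw":0},{"dx":0,"dy":0,"dz":0,"wx":0,"wy":0,"wz":0,"claw":0},{"dx":0,"dy":0,"dz":0,"wx":0,"wy":0,"wz":0,"claw":0},{"dx":0,"dy":0,"dz":0,"wx":0,"wy":0,"wz":0,"claw":0},{"dx":0,"dy":0,"dz":0,"wx":0,"wy":0,"wz":0,"claw":0},{"dx":0,"dy":0,"dz":0,"wx":0,"wy":0,"wz":0,"claw":0}]'
```

```text
time_s: 6.3
tool_pos: [0.5541, 0.0066, 0.1049]
tool_rot: [3.141, -0.006, -3.052]
ft_force: [-13.7, 0.3, 6.9]
finger_gap: -0.004
grip_force: 7.3
```

The force rose to 14 N with no motion, so the lever is at its stop. Now I'll back off, rise, and go in front of the panel with the tool tilted 35°.

```bash
python3 -m pendant '[{"dx":0.1,"dy":0,"dz":0,"wx":0,"wy":0,"wz":0,"claw":0},{"dx":0.06,"dy":0,"dz":0,"wx":0,"wy":0,"wz":0,"claw":0},{"dx":0,"dy":0,"dz":-0.1,"wx":0,"wy":0,"wz":0,"claw":0},{"dx":0,"dy":0,"dz":-0.1,"wx":0,"wy":0,"wz":0,"claw":0},{"dx":0,"dy":0,"dz":-0.1,"wx":0,"wy":0,"wz":0,"claw":0},{"dx":0,"dy":0,"dz":-0.1,"wx":0,"wy":0,"wz":0,"claw":0},{"dx":0.0165,"dy":0.114,"dz":0,"wx":0,"wy":0,"wz":0,"claw":0.65},{"dx":0.0165,"dy":0.114,"dz":0,"wx":0,"wy":0,"wz":0,"claw":0.65},{"dx":0.0165,"dy":0.114,"dz":0,"wx":0,"wy":0,"wz":0,"claw":0.65},{"dx":0.0165,"dy":0.114,"dz":0,"wx":0,"wy":0,"wz":0,"claw":0.65}]'
python3 -m pendant '[{"dx":0,"dy":0,"dz":0,"wx":0,"wy":-0.039,"wz":0,"claw":0.65},{"dx":0,"dy":0,"dz":0,"wx":0,"wy":-0.039,"wz":0,"claw":0.65},{"dx":0,"dy":0,"dz":0,"wx":0,"wy":-0.039,"wz":0,"claw":0.65},{"dx":0,"dy":0,"dz":0,"wx":0,"wy":-0.039,"wz":0,"claw":0.65},{"dx":0,"dy":0,"dz":0,"wx":0,"wy":-0.0385,"wz":0,"claw":0.65},{"dx":0,"dy":0,"dz":0,"wx":0,"wy":0,"wz":0,"claw":0.65},{"dx":0,"dy":0,"dz":0,"wx":0,"wy":0,"wz":0,"claw":0.65},{"dx":0,"dy":0,"dz":0,"wx":0,"wy":0,"wz":0,"claw":0.65},{"dx":0,"dy":0,"dz":0,"wx":0,"wy":0,"wz":0,"claw":0.65},{"dx":0,"dy":0,"dz":0,"wx":0,"wy":0,"wz":0,"claw":0.65}]'
cat >> h.py <<'E'
def togo(X,psi=.094,tilt=35):
    s=arm.get_state();R=Ro.from_euler('xyz',s["tool_rot"]).as_matrix();a=np.deg2rad(tilt)
    z=np.array([np.sin(a),0,-np.cos(a)]);x=np.array([-np.cos(a),0,-np.sin(a)])
    G=Ro.from_euler('z',psi).as_matrix()@np.c_[x,np.cross(z,x),z]
    print("pos",s["tool_pos"].round(4),"shift units",(R.T@(np.array(X)-s["tool_pos"])/.4).round(4),"turn units",(Ro.from_matrix(R.T@G).as_rotvec()/np.pi).round(4))
E
python3 - <<'E'
from h import *
P=np.array([.561,.190,.083]);n=np.array([-.571,-.054,.819])
togo(P+.12*n)
s=arm.get_state();np.save("w2.npy",np.r_[s["tool_pos"],s["tool_rot"]]);i=snapshot("wrist")[:,:,::-1];cv2.imwrite("pics/w2.png",i)
cv2.imwrite("pics/w2b.png",cv2.resize(i,(800,600),interpolation=2));print(s["joint_pos"])
E
```

```text
time_s: 7.3
tool_pos: [0.4518, 0.1826, 0.2664]
tool_rot: [3.14, 0.004, -3.052]
ft_force: [0.8, 0.2, 0.7]
finger_gap: 0.647
grip_force: 0.0
time_s: 8.3
tool_pos: [0.4545, 0.174, 0.2652]
tool_rot: [-3.122, 0.518, -3.056]
ft_force: [0.5, -0.2, 0.0]
finger_gap: 0.654
grip_force: 0.0
pos [0.4545 0.174  0.2652] shift units [0.0199 0.0202 0.2297] turn units [-0.0078 -0.0297 -0.0021]
[-0.9173327   0.06435987  0.24736411  2.28594044  0.6808899   0.45398435
  0.40914448]
```

View pics/w2b.png

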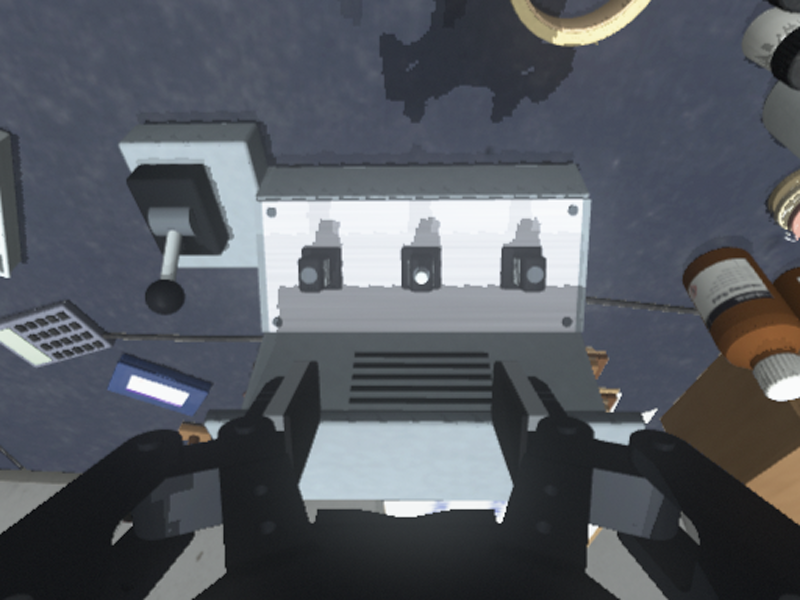

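The lever now leans to the back, with its ball at (165,297). The bright pin end of the middle fuse is at (421,278), and the panel screws are at (271,212), (573,210), (277,322) and (567,321). I'll triangulate these with the first wrist view.

Run:
```python
from h import *
def C(f):
    v=np.load(f);return cam("wrist",dict(tool_pos=v[:3],tool_rot=v[3:]))
W1,W2=C("w1.npy"),C("w2.npy")
w=lambda x,y:(x/3+125-.33,y/3+145-.33)
u=lambda x,y:(x/1.5625-.2,y/1.5625-.2)
A=[(248,53),(699,51),(237,217),(720,216)];B=[(271,212),(573,210),(277,322),(567,321)]
Q=[]
for a,b in zip(A,B):
    p,e=tri(W1,w(*a),W2,u(*b));Q.append(p);print(p.round(4),round(e,4))
m=np.mean(Q,0);y=Q[1]-Q[0]+Q[3]-Q[2];x=Q[2]-Q[0]+Q[3]-Q[1]
print("mid",m,"yaw",np.arctan2(-y[0],y[1]),"tilt",np.degrees(np.arctan2(x[2],np.hypot(x[0],x[1]))))
p,e=tri(W1,w(487,80),W2,u(421,278));print("pin end",p.round(4),e)
n=np.array([-.571,-.054,.819]);print("pred pin end",(m+.062*n).round(4))
P=m;togo(P+.11*n)
```

```text
[0.5366 0.0756 0.0621] 0.0003
[0.5151 0.2981 0.0621] 0.0002
[0.6047 0.0821 0.1109] 0.0002
[0.5842 0.3054 0.1089] 0.0
mid [0.56014868 0.19031245 0.08601149] yaw 0.09372391230938455 tilt 34.73331702081809
pin end [0.5248 0.1868 0.1368] 0.0003208817043629473
pred pin end [0.5247 0.187  0.1368]
pos [0.4544 0.174  0.2651] shift units [0.0153 0.0216 0.2471] turn units [-0.0078 -0.0297 -0.002 ]
```

```bash
python3 -m pendant '[{"dx":0.004,"dy":0.0055,"dz":0.0615,"wx":0,"wy":0,"wz":0,"claw":0.65},{"dx":0.004,"dy":0.0055,"dz":0.0615,"wx":-0.0026,"wy":-0.01,"wz":-0.001,"claw":0.65},{"dx":0.004,"dy":0.0055,"dz":0.0615,"wx":-0.0026,"wy":-0.01,"wz":-0.001,"claw":0.65},{"dx":0.004,"dy":0.0055,"dz":0.0615,"wx":-0.0026,"wy":-0.01,"wz":0,"claw":0.65},{"dx":0,"dy":0,"dz":0,"wx":0,"wy":0,"wz":0,"claw":0.65},{"dx":0,"dy":0,"dz":0,"wx":0,"wy":0,"wz":0,"claw":0.65},{"dx":0,"dy":0,"dz":0,"wx":0,"wy":0,"wz":0,"claw":0.65},{"dx":0,"dy":0,"dz":0,"wx":0,"wy":0,"wz":0,"claw":0.65},{"dx":0,"dy":0,"dz":0,"wx":0,"wy":0,"wz":0,"claw":0.65},{"dx":0,"dy":0,"dz":0,"wx":0,"wy":0,"wz":0,"claw":0.65}]'
python3 - <<'E'
from h import *
n=np.array([-.571,-.054,.819]);P=np.array([.5601,.1903,.086])
togo(P+.013*n);print(arm.get_state()["joint_pos"])
E
```

```text
time_s: 9.35
tool_pos: [0.4913, 0.1776, 0.2096]
tool_rot: [-3.122, 0.593, -3.053]
ft_force: [-0.9, 0.0, 0.1]
finger_gap: 0.653
grip_force: 0.0
pos [0.4913 0.1776 0.2096] shift units [0.0288 0.0227 0.3208] turn units [-0.0074 -0.0057 -0.0014]
[-0.98682485  0.22935875  0.40159454  2.38130347  1.40653866  0.21826005
 -0.31083482]
```

```bash
python3 -m pendant '[{"dx":0.005,"dy":0.004,"dz":0.03,"wx":0,"wy":0,"wz":0,"claw":0.65},{"dx":0.005,"dy":0.004,"dz":0.03,"wx":0,"wy":0,"wz":0,"claw":0.65},{"dx":0.005,"dy":0.004,"dz":0.03,"wx":0,"wy":0,"wz":0,"claw":0.65},{"dx":0.005,"dy":0.004,"dz":0.03,"wx":0,"wy":0,"wz":0,"claw":0.65},{"dx":0.005,"dy":0.004,"dz":0.03,"wx":0,"wy":0,"wz":0,"claw":0.65},{"dx":0.004,"dy":0.003,"dz":0,"wx":0,"wy":0,"wz":0,"claw":0.65},{"dx":0,"dy":0,"dz":0,"wx":0,"wy":0,"wz":0,"claw":0.65},{"dx":0,"dy":0,"dz":0,"wx":0,"wy":0,"wz":0,"claw":0.65},{"dx":0,"dy":0,"dz":0,"wx":0,"wy":0,"wz":0,"claw":0.65},{"dx":0,"dy":0,"dz":0,"wx":0,"wy":0,"wz":0,"claw":0.65}]'
python3 - <<'E'
from h import *
n=np.array([-.571,-.054,.819]);P=np.array([.5601,.1903,.086])
togo(P+.013*n);print(arm.get_state()["joint_pos"])
E
```

```text
time_s: 10.35
tool_pos: [0.5144, 0.1879, 0.1535]
tool_rot: [-3.121, 0.593, -3.053]
ft_force: [-0.1, 0.3, -0.4]
finger_gap: 0.649
grip_force: 0.0
pos [0.5144 0.1879 0.1535] shift units [ 1.000e-04 -8.000e-04  1.713e-01] turn units [-0.0074 -0.0056 -0.0012]
[-0.74456174  0.36974732  0.13384417  2.39609117  2.02493721  0.29366689
 -0.95180601]
```

```bash
python3 -m pendant '[{"dx":0,"dy":0,"dz":0,"wx":-0.0037,"wy":-0.0028,"wz":0,"claw":0.65},{"dx":0,"dy":0,"dz":0,"wx":-0.0037,"wy":-0.0028,"wz":0,"claw":0.65},{"dx":0,"dy":0,"dz":0,"wx":0,"wy":0,"wz":-0.001,"claw":0.65},{"dx":0,"dy":0,"dz":0.025,"wx":0,"wy":0,"wz":0,"claw":0.65},{"dx":0,"dy":0,"dz":0.025,"wx":0,"wy":0,"wz":0,"claw":0.65},{"dx":0,"dy":0,"dz":0.025,"wx":0,"wy":0,"wz":0,"claw":0.65},{"dx":0,"dy":0,"dz":0.025,"wx":0,"wy":0,"wz":0,"claw":0.65},{"dx":0,"dy":0,"dz":0,"wx":0,"wy":0,"wz":0,"claw":0.65},{"dx":0,"dy":0,"dz":0,"wx":0,"wy":0,"wz":0,"claw":0.65},{"dx":0,"dy":0,"dz":0,"wx":0,"wy":0,"wz":0,"claw":0.65}]'
python3 - <<'E'
from h import *
n=np.array([-.571,-.054,.819]);P=np.array([.5601,.1903,.086])
togo(P+.013*n);print(arm.get_state()["joint_pos"])
i=snapshot("wrist")[:,:,::-1];cv2.imwrite("pics/w3.png",cv2.resize(i,(640,480),interpolation=2))
E
```

```text
time_s: 11.35
tool_pos: [0.5371, 0.1897, 0.1204]
tool_rot: [3.141, 0.61, -3.049]
ft_force: [0.6, -0.3, 0.2]
finger_gap: 0.652
grip_force: 0.0
pos [0.5371 0.1897 0.1204] shift units [ 0.0023 -0.004   0.0709] turn units [-0.0001 -0.0002 -0.0003]
[-0.55982594  0.4605246  -0.05640957  2.40004087  2.26480644  0.40628762
 -1.15875066]
```

View pics/w3.png

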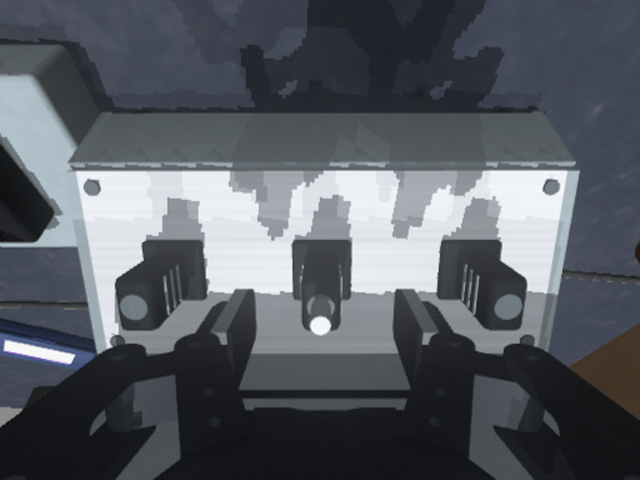

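The middle fuse, with its pin at (320,325), is centred between the fingers at about columns 250 and 400, and the neighbours are clear. I'll advance the last 28 mm and grip.

```bash
python3 -m pendant '[{"dx":0.001,"dy":-0.002,"dz":0.0235,"wx":0,"wy":0,"wz":0,"claw":0.65},{"dx":0.001,"dy":-0.002,"dz":0.0235,"wx":0,"wy":0,"wz":0,"claw":0.65},{"dx":0,"dy":0,"dz":0.0235,"wx":0,"wy":0,"wz":0,"claw":0.65},{"dx":0,"dy":0,"dz":0,"wx":0,"wy":0,"wz":0,"claw":0.65},{"dx":0,"dy":0,"dz":0,"wx":0,"wy":0,"wz":0,"claw":0},{"dx":0,"dy":0,"dz":0,"wx":0,"wy":0,"wz":0,"claw":0},{"dx":0,"dy":0,"dz":0,"wx":0,"wy":0,"wz":0,"claw":0},{"dx":0,"dy":0,"dz":0,"wx":0,"wy":0,"wz":0,"claw":0},{"dx":0,"dy":0,"dz":0,"wx":0,"wy":0,"wz":0,"claw":0},{"dx":0,"dy":0,"dz":0,"wx":0,"wy":0,"wz":0,"claw":0}]' 70
```

```text
time_s: 12.4
tool_pos: [0.5526, 0.1897, 0.0969]
tool_rot: [3.141, 0.611, -3.049]
ft_force: [-4.7, 0.2, 6.9]
finger_gap: 0.179
grip_force: 68.7
```

```bash
python3 -m pendant '[{"dx":0,"dy":0,"dz":-0.015,"wx":0,"wy":0,"wz":0,"claw":0},{"dx":0,"dy":0,"dz":-0.015,"wx":0,"wy":0,"wz":0,"claw":0},{"dx":0,"dy":0,"dz":-0.02,"wx":0,"wy":0,"wz":0,"claw":0},{"dx":0,"dy":0,"dz":-0.02,"wx":0,"wy":0,"wz":0,"claw":0},{"dx":0,"dy":0,"dz":-0.02,"wx":0,"wy":0,"wz":0,"claw":0},{"dx":0,"dy":0,"dz":-0.025,"wx":0,"wy":0,"wz":0,"claw":0},{"dx":0,"dy":0,"dz":-0.025,"wx":0,"wy":0,"wz":0,"claw":0},{"dx":0,"dy":0,"dz":-0.025,"wx":0,"wy":0,"wz":0,"claw":0},{"dx":0,"dy":0,"dz":-0.025,"wx":0,"wy":0,"wz":0,"claw":0},{"dx":0,"dy":0,"dz":0,"wx":0,"wy":0,"wz":0,"claw":0}]'
python3 - <<'E'
from h import *
n=np.array([-.571,-.054,.819]);P=np.array([.5601,.1903,.086])
togo(P+.013*n);print(arm.get_state()["joint_pos"])
i=snapshot("wrist")[:,:,::-1];cv2.imwrite("pics/w4.png",cv2.resize(i,(640,480),interpolation=2))
E
```

```text
time_s: 13.4
tool_pos: [0.5089, 0.1859, 0.1602]
tool_rot: [3.14, 0.612, -3.049]
ft_force: [0.7, 0.0, -0.2]
finger_gap: 0.175
grip_force: 70.4
pos [0.5089 0.1859 0.1602] shift units [ 0.0013 -0.0013  0.1932] turn units [ 0.0003  0.0002 -0.0003]
[-0.68741545  0.3455445   0.06712494  2.42329877  2.10577879  0.32038551
 -1.01885066]
```

View pics/w4.png

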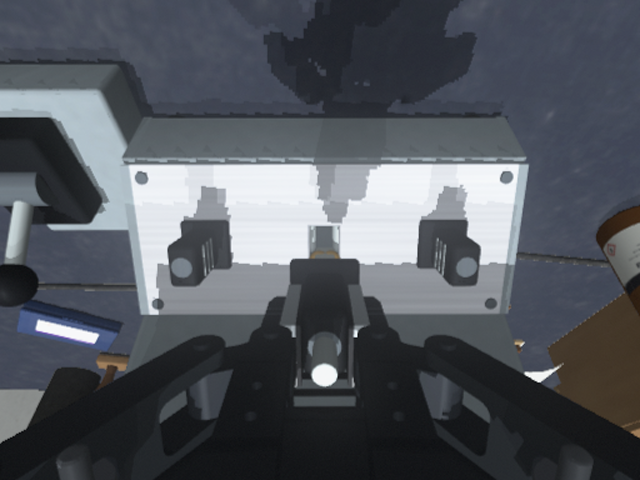

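The fuse is out in the fingers with its pin at (323,375), the socket is open at (322,240) and both neighbours are still home. That was my tenth picture, so from here I'll work from numbers. Next I'll raise the fuse, and get the tray's pose from a mask on the first top view.

```bash
python3 -m pendant '[{"dx":-0.007,"dy":-0.003,"dz":-0.06,"wx":0,"wy":0.008,"wz":0,"claw":0},{"dx":-0.007,"dy":-0.003,"dz":-0.06,"wx":0,"wy":0.008,"wz":0,"claw":0},{"dx":-0.007,"dy":-0.003,"dz":-0.06,"wx":0,"wy":0.008,"wz":0,"claw":0},{"dx":-0.007,"dy":-0.003,"dz":-0.06,"wx":0,"wy":0.008,"wz":0,"claw":0},{"dx":-0.007,"dy":-0.003,"dz":-0.06,"wx":0,"wy":0.008,"wz":0,"claw":0},{"dx":0,"dy":0,"dz":0,"wx":0,"wy":0,"wz":0,"claw":0},{"dx":0,"dy":0,"dz":0,"wx":0,"wy":0,"wz":0,"claw":0},{"dx":0,"dy":0,"dz":0,"wx":0,"wy":0,"wz":0,"claw":0},{"dx":0,"dy":0,"dz":0,"wx":0,"wy":0,"wz":0,"claw":0},{"dx":0,"dy":0,"dz":0,"wx":0,"wy":0,"wz":0,"claw":0}]'
python3 - <<'E'
from h import *
T=cam("top");j=cv2.imread("pics/top0.png")
m=(j.min(2)>140).astype(np.uint8);m[:,:300]=0;m[:125]=0;m[220:]=0;m[:,410:]=0
c=max(cv2.findContours(m,0,2)[0],key=cv2.contourArea)
W=np.array([onz(T,p[0],.015)[:2] for p in c],np.float32)
(cx,cy),sz,an=cv2.minAreaRect(W);b=cv2.boxPoints(((cx,cy),sz,an));print("tray",cx,cy,sz,an,b.round(3).tolist())
e=max((b[1]-b[0],b[2]-b[1]),key=np.linalg.norm);e=e*np.sign(e[1]);psi=float(np.arctan2(-e[0],e[1]));print("psi",psi)
d=np.array([np.cos(psi),np.sin(psi)]);foot=np.r_[np.array([cx,cy])+.035*d,.011]
z=np.r_[.574*d,-.819];X=foot-.049*z;print("TCP",X)
print(arm.get_state()["joint_pos"]);togo(X+[0,0,.15],psi);togo(X+[0,0,.15],psi,30)
E
```

```text
time_s: 14.45
tool_pos: [0.4853, 0.1707, 0.22]
tool_rot: [-3.109, 0.554, -3.047]
ft_force: [-1.2, -0.3, -1.0]
finger_gap: 0.176
grip_force: 70.4
tray 0.5494309663772583 -0.2756745219230652 (0.22778689861297607, 0.1568143367767334) 67.12413787841797 [[0.43299999833106995, -0.3499999940395355], [0.5770000219345093, -0.41100001335144043], [0.6660000085830688, -0.20100000500679016], [0.5210000276565552, -0.14000000059604645]]
psi -0.39925920963287354
TCP [ 0.55576432 -0.27834669  0.051131  ]
[-0.89632471  0.18848201  0.29880766  2.3435195   1.03858885  0.27866868
  0.07712281]
pos [0.4853 0.1707 0.22  ] shift units [-0.0342 -1.131   0.1139] turn units [ 0.0761 -0.0157  0.1315]
pos [0.4853 0.1707 0.22  ] shift units [-0.0342 -1.131   0.1139] turn units [0.0703 0.0116 0.1347]
```

```bash
python3 -m pendant '[{"dx":-0.006,"dy":-0.09,"dz":0,"wx":0,"wy":0,"wz":0,"claw":0},{"dx":-0.006,"dy":-0.09,"dz":0,"wx":0,"wy":0,"wz":0,"claw":0},{"dx":-0.006,"dy":-0.09,"dz":0,"wx":0,"wy":0,"wz":0,"claw":0},{"dx":-0.003,"dy":-0.09,"dz":0.01,"wx":0,"wy":0,"wz":0,"claw":0},{"dx":-0.003,"dy":-0.09,"dz":0.01,"wx":0,"wy":0,"wz":0,"claw":0},{"dx":-0.003,"dy":-0.09,"dz":0.01,"wx":0,"wy":0,"wz":0,"claw":0},{"dx":-0.003,"dy":-0.09,"dz":0.01,"wx":0,"wy":0,"wz":0,"claw":0},{"dx":0,"dy":-0.09,"dz":0.01,"wx":0,"wy":0,"wz":0,"claw":0},{"dx":0,"dy":-0.09,"dz":0.01,"wx":0,"wy":0,"wz":0,"claw":0},{"dx":0,"dy":-0.09,"dz":0.01,"wx":0,"wy":0,"wz":0,"claw":0}]'
python3 - <<'E'
from h import *
togo([.5558,-.2783,.201],-.399,35);togo([.5558,-.2783,.201],-.399,30);print(arm.get_state()["joint_pos"])
E
```

```text
time_s: 15.45
tool_pos: [0.5177, -0.0412, 0.213]
tool_rot: [-3.102, 0.538, -3.041]
ft_force: [-0.1, -0.4, -0.7]
finger_gap: 0.177
grip_force: 70.4
pos [ 0.5177 -0.0412  0.213 ] shift units [-0.0151 -0.5971  0.0675] turn units [ 0.074  -0.02    0.1337]
pos [ 0.5177 -0.0412  0.213 ] shift units [-0.0151 -0.5971  0.0675] turn units [0.0681 0.0072 0.1368]
[ 0.56079807  0.22457484 -0.67747646  2.33139001  1.07267557  0.18409047
  0.57426954]
```

```bash
python3 -m pendant '[{"dx":0,"dy":0,"dz":0,"wx":0,"wy":0.016,"wz":0,"claw":0},{"dx":0,"dy":0,"dz":0,"wx":0,"wy":0.016,"wz":0,"claw":0},{"dx":-0.003,"dy":-0.09,"dz":0.01,"wx":0,"wy":0,"wz":0,"claw":0},{"dx":-0.003,"dy":-0.09,"dz":0.01,"wx":0,"wy":0,"wz":0,"claw":0},{"dx":-0.003,"dy":-0.09,"dz":0.01,"wx":0,"wy":0,"wz":0,"claw":0},{"dx":-0.003,"dy":-0.09,"dz":0.01,"wx":0,"wy":0,"wz":0,"claw":0},{"dx":-0.003,"dy":-0.09,"dz":0.01,"wx":0,"wy":0,"wz":0,"claw":0},{"dx":-0.003,"dy":-0.09,"dz":0.01,"wx":0,"wy":0,"wz":0,"claw":0},{"dx":0,"dy":0,"dz":0,"wx":0,"wy":0,"wz":0,"claw":0},{"dx":0,"dy":0,"dz":0,"wx":0,"wy":0,"wz":0,"claw":0}]'
python3 - <<'E'
from h import *
togo([.5558,-.2783,.201],-.399,35);togo([.5558,-.2783,.201],-.399,25);print(arm.get_state()["joint_pos"])
E
```

```text
time_s: 16.45
tool_pos: [0.5509, -0.2563, 0.201]
tool_rot: [-3.106, 0.437, -3.05]
ft_force: [-0.9, 0.6, -0.4]
finger_gap: 0.174
grip_force: 70.4
pos [ 0.5509 -0.2563  0.201 ] shift units [-0.0064 -0.0559  0.0049] turn units [ 0.067  -0.0518  0.1363]
pos [ 0.5509 -0.2563  0.201 ] shift units [-0.0064 -0.0559  0.0049] turn units [0.0548 0.0027 0.1415]
[ 1.17946712  0.5120372  -1.02111511  2.01708431  0.67251244  0.48620604
  1.42397225]
```

Now turn to the tray's yaw, still at 25° tilt, and then tilt further.

```bash
python3 -m pendant '[{"dx":-0.003,"dy":-0.028,"dz":0.002,"wx":0.011,"wy":0,"wz":0.028,"claw":0},{"dx":-0.003,"dy":-0.028,"dz":0.002,"wx":0.011,"wy":0,"wz":0.028,"claw":0},{"dx":0,"dy":0,"dz":0,"wx":0.011,"wy":0,"wz":0.028,"claw":0},{"dx":0,"dy":0,"dz":0,"wx":0.011,"wy":0,"wz":0.028,"claw":0},{"dx":0,"dy":0,"dz":0,"wx":0.011,"wy":0,"wz":0.028,"claw":0},{"dx":0,"dy":0,"dz":0,"wx":0,"wy":0,"wz":0,"claw":0},{"dx":0,"dy":0,"dz":0,"wx":0,"wy":0,"wz":0,"claw":0},{"dx":0,"dy":0,"dz":0,"wx":0,"wy":0,"wz":0,"claw":0},{"dx":0,"dy":0,"dz":0,"wx":0,"wy":0,"wz":0,"claw":0},{"dx":0,"dy":0,"dz":0,"wx":0,"wy":0,"wz":0,"claw":0}]'
python3 - <<'E'
from h import *
togo([.5558,-.2783,.061],-.399,35);togo([.5558,-.2783,.061],-.399,40);print(arm.get_state()["joint_pos"])
E
```

```text
time_s: 17.45
tool_pos: [0.5546, -0.2782, 0.2019]
tool_rot: [-3.14, 0.446, 2.749]
ft_force: [0.1, -0.4, -0.2]
finger_gap: 0.171
grip_force: 70.4
pos [ 0.5546 -0.2782  0.2019] shift units [0.1493 0.0014 0.3191] turn units [ 0.0006 -0.0525  0.0019]
pos [ 0.5546 -0.2782  0.2019] shift units [0.1493 0.0014 0.3191] turn units [ 0.0007 -0.0803  0.0019]
[ 0.86543024  0.40136741 -0.65276628  2.04393306  0.74754197  0.41498273
  0.84646733]
```

```bash
python3 -m pendant '[{"dx":0.018,"dy":0,"dz":0.039,"wx":0,"wy":0,"wz":0,"claw":0},{"dx":0.018,"dy":0,"dz":0.039,"wx":0,"wy":0,"wz":0,"claw":0},{"dx":0.018,"dy":0,"dz":0.039,"wx":0,"wy":0,"wz":0,"claw":0},{"dx":0.018,"dy":0,"dz":0.039,"wx":0,"wy":0,"wz":0,"claw":0},{"dx":0.018,"dy":0,"dz":0.039,"wx":0,"wy":0,"wz":0,"claw":0},{"dx":0.018,"dy":0,"dz":0.039,"wx":0,"wy":0,"wz":0,"claw":0},{"dx":0.018,"dy":0,"dz":0.039,"wx":0,"wy":-0.013,"wz":0,"claw":0},{"dx":0,"dy":0,"dz":0,"wx":0,"wy":-0.02,"wz":0,"claw":0},{"dx":0,"dy":0,"dz":0,"wx":0,"wy":-0.02,"wz":0,"claw":0},{"dx":0,"dy":0,"dz":0,"wx":0,"wy":0,"wz":0,"claw":0}]'
python3 - <<'E'
from h import *
togo([.5558,-.2783,.051],-.399,35);togo([.5558,-.2783,.051],-.399,45);print(arm.get_state()["joint_pos"])
E
```

```text
time_s: 18.45
tool_pos: [0.5486, -0.2819, 0.0906]
tool_rot: [-3.123, 0.539, 2.754]
ft_force: [-0.4, -0.0, -1.8]
finger_gap: 0.177
grip_force: 70.4
pos [ 0.5486 -0.2819  0.0906] shift units [0.0395 0.0169 0.0915] turn units [-0.0039 -0.023   0.0033]
pos [ 0.5486 -0.2819  0.0906] shift units [0.0395 0.0169 0.0915] turn units [-0.0036 -0.0785  0.0037]
[ 0.78948764  0.58474815 -0.57917406  2.25628535  2.07053333  0.37859744
 -0.45112681]
```

```bash
python3 -m pendant '[{"dx":0.011,"dy":0.004,"dz":0.018,"wx":0,"wy":-0.015,"wz":0,"claw":0},{"dx":0.011,"dy":0.004,"dz":0.018,"wx":0,"wy":-0.015,"wz":0,"claw":0},{"dx":0.011,"dy":0.004,"dz":0.018,"wx":0,"wy":-0.015,"wz":0,"claw":0},{"dx":0.011,"dy":0.004,"dz":0.016,"wx":0,"wy":-0.015,"wz":0,"claw":0},{"dx":0,"dy":0,"dz":0,"wx":0,"wy":-0.01,"wz":0,"claw":0},{"dx":0,"dy":0,"dz":0,"wx":0,"wy":0,"wz":0,"claw":0},{"dx":0,"dy":0,"dz":0,"wx":0,"wy":0,"wz":0,"claw":0},{"dx":0,"dy":0,"dz":0,"wx":0,"wy":0,"wz":0,"claw":0},{"dx":0,"dy":0,"dz":0,"wx":0,"wy":0,"wz":0,"claw":0},{"dx":0,"dy":0,"dz":0,"wx":0,"wy":0,"wz":0,"claw":0}]'
python3 - <<'E'
from h import *
togo([.5498,-.2758,.046],-.399,45);s=arm.get_state();print(s["joint_pos"])
R=Ro.from_euler('xyz',s["tool_rot"]).as_matrix();f=s["tool_pos"]+.049*R[:,2];print("foot",f,"low",f[2]-.01*abs(R[2,0]),"down",(R.T@[0,0,-.01]/.4).round(4),"tilt",np.degrees(np.arccos(-R[2,2])))
E
```

```text
time_s: 19.45
tool_pos: [0.5535, -0.278, 0.0589]
tool_rot: [-3.115, 0.759, 2.762]
ft_force: [0.9, 0.2, -1.5]
finger_gap: 0.177
grip_force: 70.4
pos [ 0.5535 -0.278   0.0589] shift units [0.0299 0.0021 0.0159] turn units [-0.0043 -0.0083  0.0045]
[ 0.90888544  0.82367667 -0.83195197  2.44923464  2.50085127  0.93302302
 -0.79748894]
foot [ 0.5843412  -0.29170998  0.02333227] low 0.016450234762127737 down [0.0172 0.0005 0.0181] tilt 43.50991971627791
```

```bash
python3 -m pendant '[{"dx":0.004,"dy":0,"dz":0.0045,"wx":0,"wy":0.012,"wz":0,"claw":0},{"dx":0.004,"dy":0,"dz":0.0045,"wx":0,"wy":0.008,"wz":0,"claw":0},{"dx":0.004,"dy":0,"dz":0.0045,"wx":0,"wy":0,"wz":0,"claw":0},{"dx":0.004,"dy":0,"dz":0.0045,"wx":0,"wy":0,"wz":0,"claw":0},{"dx":0.002,"dy":0,"dz":0.0025,"wx":0,"wy":0,"wz":0,"claw":0},{"dx":0,"dy":0,"dz":0,"wx":0,"wy":0,"wz":0,"claw":0},{"dx":0,"dy":0,"dz":0,"wx":0,"wy":0,"wz":0,"claw":0},{"dx":0,"dy":0,"dz":0,"wx":0,"wy":0,"wz":0,"claw":0},{"dx":0,"dy":0,"dz":0,"wx":0,"wy":0,"wz":0,"claw":0},{"dx":0,"dy":0,"dz":0,"wx":0,"wy":0,"wz":0,"claw":0}]'
python3 - <<'E'
from h import *
s=arm.get_state();print(s["joint_pos"])
R=Ro.from_euler('xyz',s["tool_rot"]).as_matrix();f=s["tool_pos"]+.049*R[:,2];print("foot",f,"low",f[2]-.01*abs(R[2,0]),"down",(R.T@[0,0,-.01]/.4).round(4),"tilt",np.degrees(np.arccos(-R[2,2])))
E
```

```text
time_s: 20.45
tool_pos: [0.5532, -0.2779, 0.0476]
tool_rot: [-3.117, 0.697, 2.759]
ft_force: [-1.5, -0.4, 6.0]
finger_gap: 0.174
grip_force: 71.5
[ 0.89683546  0.80681643 -0.8039256   2.40615344  2.43927597  0.83441559
 -0.75007609]
foot [ 0.58189665 -0.29074887  0.01001394] low 0.0035977427752844496 down [0.016  0.0005 0.0192] tilt 39.93295412581647
```

The force reading shows the foot touching the tray floor (6 N). I'll release there, wait, then rise.

```bash
python3 -m pendant '[{"dx":0,"dy":0,"dz":0,"wx":0,"wy":0,"wz":0,"claw":0.3},{"dx":0,"dy":0,"dz":0,"wx":0,"wy":0,"wz":0,"claw":0.5},{"dx":0,"dy":0,"dz":0,"wx":0,"wy":0,"wz":0,"claw":0.7},{"dx":0,"dy":0,"dz":0,"wx":0,"wy":0,"wz":0,"claw":0.7},{"dx":0,"dy":0,"dz":0,"wx":0,"wy":0,"wz":0,"claw":0.7},{"dx":0,"dy":0,"dz":0,"wx":0,"wy":0,"wz":0,"claw":0.7},{"dx":0,"dy":0,"dz":0,"wx":0,"wy":0,"wz":0,"claw":0.7},{"dx":0,"dy":0,"dz":0,"wx":0,"wy":0,"wz":0,"claw":0.7},{"dx":0,"dy":0,"dz":0,"wx":0,"wy":0,"wz":0,"claw":0.7},{"dx":0,"dy":0,"dz":0,"wx":0,"wy":0,"wz":0,"claw":0.7}]'
python3 -m pendant '[{"dx":-0.016,"dy":0,"dz":-0.019,"wx":0,"wy":0,"wz":0,"claw":0.7},{"dx":-0.032,"dy":0,"dz":-0.038,"wx":0,"wy":0,"wz":0,"claw":0.7},{"dx":-0.048,"dy":0,"dz":-0.057,"wx":0,"wy":0.02,"wz":0,"claw":0.7},{"dx":-0.048,"dy":0,"dz":-0.057,"wx":0,"wy":0.03,"wz":0,"claw":0.7},{"dx":-0.048,"dy":0,"dz":-0.057,"wx":0,"wy":0.03,"wz":0,"claw":0.7},{"dx":-0.04,"dy":0,"dz":-0.07,"wx":0,"wy":0.03,"wz":0,"claw":0.7},{"dx":-0.02,"dy":0,"dz":-0.08,"wx":0,"wy":0.03,"wz":0,"claw":0.7},{"dx":0,"dy":0,"dz":0,"wx":0,"wy":0.03,"wz":0,"claw":0.7},{"dx":0,"dy":0,"dz":0,"wx":0,"wy":0,"wz":0,"claw":0.7},{"dx":0,"dy":0,"dz":0,"wx":0,"wy":0,"wz":0,"claw":0.7}]'
python3 - <<'E'
from h import *
np.set_printoptions(precision=4,suppress=True)
tr=np.array([.5494,-.2757]);psi=-.399;c,s_=np.cos(psi),np.sin(psi)
s=arm.get_state();print(s["tool_pos"],s["tool_rot"])
for n in("scene","top","wrist"):
    i=snapshot(n);cv2.imwrite(f"pics/end_{n}.png",i[:,:,::-1]);C=cam(n,s)
    # tray interior polygon, then dark blob inside it
    q=[proj(C,[*(tr+np.array([c*x-s_*y,s_*x+c*y])),.004]) for x,y in((-.068,-.103),(.068,-.103),(.068,.103),(-.068,.103))]
    m=np.zeros(i.shape[:2],np.uint8);cv2.fillPoly(m,[np.int32(np.round(q))],1)
    d=((i.max(2)<90)&(m>0)).astype(np.uint8)
    for k in cv2.findContours(d,0,2)[0]:
        if cv2.contourArea(k)<8:continue
        L=np.array([(onz(C,p[0],.015)[:2]-tr)@np.array([[c,-s_],[s_,c]]) for p in k])
        print(n,"area",cv2.contourArea(k),"tray x",L[:,0].min(),L[:,0].max(),"y",L[:,1].min(),L[:,1].max())
    if n!="wrist":
        for b in((.519,0,.118),(.578,.006,.118)):
            u,v=np.int32(np.round(proj(C,b)));print(" ball spot",n,i[v-1:v+2,u-1:u+2].mean((0,1)))
E
```

```text
time_s: 21.45
tool_pos: [0.5532, -0.2778, 0.0475]
tool_rot: [-3.118, 0.696, 2.759]
ft_force: [-0.3, -0.1, -0.9]
finger_gap: 0.699
grip_force: 0.0
time_s: 22.45
tool_pos: [0.5306, -0.302, 0.1323]
tool_rot: [-3.018, 0.398, 2.758]
ft_force: [0.6, 0.7, 0.9]
finger_gap: 0.697
grip_force: 0.0
[ 0.5306 -0.302   0.1323] [-3.018   0.3984  2.7578]
scene area 81.0 tray x -0.062159105026805966 -0.004682842616802762 y -0.016486155308811618 0.017046971792272828
 ball spot scene [157.4444 165.8889 171.8889]
 ball spot scene [46.4444 46.8889 50.3333]
top area 1369.0 tray x -0.07306516125002804 0.06484810875978386 y -0.10188076133192794 0.012453010586001787
 ball spot top [57.1111 58.3333 62.    ]
 ball spot top [43.8889 44.3333 47.7778]
wrist area 1787.5 tray x -0.05626721198182917 -0.0003164488855120311 y -0.0149552301855874 0.01665932955823653
```

Scene and wrist masks agree: the fuse's grip and collar lie well inside the tray (tray x about -0.06 to 0, y about ±0.016). Lever ball is at the off spot. Handing in.

```bash
python3 -c "
from station import workorder
print(workorder.job_done())"
```

```text
the job is handed in; nothing more can be done
None
```

I threw the isolator fully back, drew the blown middle fuse and set it down inside the tray; the lever stayed off and the other two fuses looked home when last pictured, just after the pull; the job is handed in at about 22.6 s, and no verdict was returned.

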